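Purge the air manifold with the bayonet key

ROBOT

A 6-joint arm with a two-finger parallel gripper is mounted at the origin on a cart in front of the work surface, level with it; the furniture and walls round the work are solid. World frame = base frame: x ahead of the robot, y to its left, z up, the work surface at z = 0. Lengths are in m, angles in rad, forces in N, time in s.
With the tool pointing down it reaches from about 0.225 to 0.875 m from the base axis. Payload 3.4 kg.
Tool frame: the origin (TCP) lies on the centre line of the jaws, within the pads' length; the fingertips stand 19 mm ahead of it and the grasp point (between the pads) is the TCP; z points along the fingers, y is the direction in which the jaws open and shut (so a half turn about z gives the same grasp; the last joint's range is limited). The gripper opens to 85 mm and grips with 20 to 120 N. Pads are 22 mm wide; open, the fingers measure 114 mm over their backs; the gripper's body (76 mm by 85 mm) begins 54 mm behind the grasp point. The pads swing forward as they close: fully open they stand 13 mm farther back than shut.
Start: joints at [1.174, 0.276, 1.505, -0, 1.361, -0.121], TCP at [0.157, 0.553, 0.223] pointing down, gripper open.
Joint ranges: [-2.89, 2.89], [-0.75, 2.08], [0.22, 2.7], [-1.18, 4.32], [0.11, 2.71], [-2.7, 2.7]. Speed limits (rad/s): [2.57, 2.57, 3.14, 3.14, 3.14, 3.14].

INTERFACE

Orientations are given as a unit quaternion [w, x, y, z].
In Python, from rig import monitor, eyes, manip, models gives the robot as it stands.
- The arm moves only by the tool send_rows, never from a script. Its argument "deltas" is a list of rows, each an object with "dp": the shift along the world's x, y, z each as a share of 0.12 m, from -1 to 1, a list of three; "rotation": the turn, a rotation vector about the world's x, y, z each as a share of 0.5 rad, from -1 to 1, a list of three. In form: [{"dp": [dx, dy, dz], "rotation": [rx, ry, rz]}, ...]. A call has 1 to 12 rows; each row is the pose to reach, as a shift and turn from the pose commanded when the call began; what a row does not reach only later rows make up. A row lasts 1/12 s, in which the tool goes at most 41.7 mm and 7.16 degrees, less where a joint would pass 70% of its speed; a pose out of reach is approached as far as the arm can. A call with a number of a shift or a turn outside -1 to 1 is refused whole. A call with a gripper value outside its range is refused whole. "fingers" is the closure, from -1 (fully open) to 1 (shut), set as the call begins (left out, the last holds). The fingers move at their own pace and stop on an object; "grip_force" is the grip in N (left out, the last holds). Time passes only in rows, so rows that repeat a pose let the fingers close. It gives the time, the measured TCP pose, the force and the opening at its end, in the units of the state.
- monitor.get_state(): the state, without advancing time (a new reading comes with each control period).
- eyes.get_image(name): name is "side" or "top" or "wrist"; returns a dict with "color" (420x560x3 uint8, red, green, blue), "depth" (420x560 float32, m along the optical axis (not along the pixel's ray), 0 where there is no reading), "mtx" (3x3 intrinsics, pixels), "rvec" (rotation vector, rad) and "tvec" (3), from world to camera coordinates, as OpenCV has them. Camera axes: x right, y down, z forward; pixel columns grow to the right and rows downward; lengths in m; the calibration is good to about 2 mm. The wrist camera is an equidistant fisheye: a pixel r from the principal point sees the ray r / f radians off the axis. A picture is of the moment at which its call begins.
- manip.sign_off(): hands the job in, once; it reports no verdict.
Trained networks look in a picture, given as the dict that the camera call returned (one of the last four; its "shot" number tells which), for a name from the list of things; names that differ only in an ending like _2 or _b are one class to them, and where a whole thing is asked for, a point or a joint stands for the part that bears it (a point fixed in the world has none). Each returns a list of dicts, best first, with "score" (0 to 1); they miss things now and then, are a little off and sometimes report something else, mostly with a low value. They report only what shows in the picture. A call takes as long as a camera call. They do not tell look-alikes from the thing itself.
- models.find_in(name, picture): "box" ([left, top, right, bottom] in pixels, round what is visible of it).
The state is a dict: "clock": time; "qpos": joint angles; "qd": joint speeds; "effort": joint torques, N m; "position": TCP position; "ee_rot": TCP orientation; "contact_force": force on the tool from outside, world axes, zero at the start; "moment": the same for the moment, N m; "width": finger opening in m.
Only numpy, scipy, OpenCV 4.12 (cv2) and the standard library are available. Lean on these libraries where they do the work, as an engineer would, in place of code of your own. Each camera call takes 0.05 s, during which the arm holds its last target.

TASK

Fit the steel bayonet key (the one with the flat bar grip and two side lugs) into the keyhole on top of the air manifold's purge valve, push it down against the spring as far as it goes, and then turn it clockwise, about a quarter turn, to its stop. The valve springs back when let go, so finish while still gripping the key and holding it there, in the socket and turned to the stop. Do not disturb the round plug, the jar or the tape roll standing nearby.

Things in the scene. Friction and masses are not known exactly. Their poses are not given: they have to be found in the camera images.
- key_grip (a point): Centre of the flat bar grip of the loose bayonet key, 57 mm above its foot: z up along the key, x along the bar, y across it; a half turn about z looks the same. Bare steel, 80 mm tall, standing upright, about 0.12 kg. Bar: 46 mm long (x), 14 mm thick (y), 34 to 80 mm above the foot, on a collar 34 mm in diameter (28 to 34 mm above the foot).
- key_foot (a point): Centre of the key's flat underside, 57 mm below key_grip; same axes. Round shank 26 mm in diameter, 28 mm high; at the very foot two opposite lugs along +x and -x (in line with the bar), 38 mm from tip to tip, 7 mm wide, 6 mm high.
- valve_mouth (a point): Centre of the keyhole in the metal top of the purge valve, 50 mm above the bench, z up. Keyhole: bore 29 mm in diameter with two slots 10 mm wide, 42 mm tip to tip, along +x and -x; 1.5 mm chamfer. The valve is a round grey housing 72 mm in diameter on a 104 x 88 mm steel base plate fixed to the bench, with brass and copper fittings low on its +x and -x sides.
- valve_seat (a point): Point on the valve's axis 12 mm below the mouth, fixed to the housing: here the key's foot meets the sprung spindle disc. Pushed fully down the foot is 20 mm below the mouth. The top is 8 mm thick; the lugs pass under it, and can turn, once the disc is down 2 mm or more. Small dots on the top mark the turned direction of the lugs.
- plunger (a joint): How far the spindle disc is pushed down, in m: 0 at rest, 0.008 at the bottom stop. Spring: 3 N at rest to 6.2 N at the bottom.
- spindle (a joint): How far the spindle is turned clockwise seen from above, in rad: 0 at rest, 1.40 at the stop. The key's lugs drive it by prongs on the disc, with up to 0.1 rad of play either way. A spring turns it back with 0.06 N m at rest to 0.12 N m at the stop, so the key turns back if let go.
- round_plug_center (a point): Half-way up a loose bare-steel plug, 58 mm tall: shank 26 mm in diameter without lugs and a round knob 32 mm in diameter. It is not needed; leave it alone. It and the key may swap places.
- tack_jar: Bystander: clear round jar with a lid, 60 mm in diameter, 82 mm tall; origin under its centre.
- masking_tape: Bystander: roll of cream tape lying flat, 100 mm in diameter, 24 mm high; origin under its centre.
Things that resemble listed ones, but are neither listed nor needed, are in the scene too. What is shaped like the part that bears key_grip but brown or red is not meant.

How it is judged:
On the way:
1. the key stands in the keyhole and is pushed down at least 4 mm before it is turned (spindle below 0.3 rad) (value of joint plunger above 0.004 m and value of joint spindle below 0.3 rad and horizontal distance between key_foot and valve_seat below 0.004 m and z of key_foot in the frame of valve_seat below -0.0025 m), for 0.1 s.
At the end, for the whole second after the job is handed in: The fingers still grip the key (more than 2 N); it is upright within 0.12 rad, its foot centred in the valve within 4 mm and below the rest height with the lugs under the top (disc pushed down more than 1 mm), and the spindle is held turned more than 1.25 rad of its 1.40 (value of joint spindle above 1.25 rad and value of joint plunger above 0.001 m and z of key_foot in the frame of valve_seat below -0.0005 m and horizontal distance between key_foot and valve_seat below 0.004 m and angle between key_foot's own z axis and vertical below 0.12 rad and contact force between the fingers and key above 2 N); the arm keeps its last pose, push and grip.
It fails at once if the round plug is moved by more than 25 mm (distance of round_plug_center from where it was at the start of the episode above 0.025 m).
It fails at once if the jar is moved by more than 25 mm (distance of tack_jar from where it was at the start of the episode above 0.025 m).
It fails at once if the tape roll is moved by more than 25 mm (distance of masking_tape from where it was at the start of the episode above 0.025 m).
It also fails if it takes over 42 s, if anything falls off the work surface, if the arm or the gripper's body presses on something with over 40 N, if the wrist force passes 120 N, or if a joint passes its speed limit or range.

## Working session

There is one attempt and no reset: what is moved stays moved. The work goes in short steps, Python scripts to look and compute and a tool call to move; the robot and the scene stay as the last step left them, time stands still between calls to the robot, and variables do not carry over. Pictures are saved under pics/ and viewed, and the job is handed in when it is done.

Besides the shell and the picture viewer there is one more tool, called after "Emit:" in YAML: its name, and indented under it one key for each argument. send_rows: Moves the arm, as the interface text tells. Its arguments: {"type":"object","properties":{"deltas":{"type":"array","items":{"type":"object","properties":{"dp":{"type":"array","items":{"type":"number"}},"rotation":{"type":"array","items":{"type":"number"}}}}},"fingers":{"type":"number"},"grip_force":{"type":"number"}},"required":["deltas"]}

```bash
ls; mkdir -p pics; cat > h.py <<'E'
import numpy as np, cv2, pickle
from rig import monitor, eyes, manip, models
def shot(n,tag):
    p=eyes.get_image(n); cv2.imwrite(f'pics/{tag}.png',cv2.cvtColor(p['color'],cv2.COLOR_RGB2BGR)); pickle.dump(p,open(f'{tag}.pkl','wb')); return p
def cloud(p):
    d=p['depth'];K=p['mtx'];h,w=d.shape
    u,v=np.meshgrid(np.arange(w),np.arange(h))
    c=np.stack([(u-K[0,2])/K[0,0]*d,(v-K[1,2])/K[1,1]*d,d],-1)
    R=cv2.Rodrigues(np.array(p['rvec'],float))[0]
    W=(c-np.array(p['tvec']).reshape(3))@R
    W[d<=0]=np.nan
    return W
E
python3 - <<'E'
from h import *
s=monitor.get_state();print(s)
for n in('top','side','wrist'):
    p=shot(n,n+'0');print(n,p['mtx'].tolist(),p['rvec'],p['tvec'])
    for k in ('key_grip','round_plug_center','plunger','tack_jar','masking_tape'):
        try: print(k,[(np.round(r['box']).tolist(),round(r['score'],2)) for r in models.find_in(k,p)])
        except Exception as e: print(k,e)
print(monitor.get_state()['clock'])
E
```

```text
pics
{'clock': 0.0, 'qpos': array([ 1.17402681e+00,  2.76566882e-01,  1.50615838e+00, -1.19198839e-06,
        1.36072958e+00, -1.20980324e-01]), 'qd': array([-2.72608114e-04, -9.85264764e-05, -2.45325971e-04, -6.07782687e-04,
        7.99211793e-04,  2.68507758e-03]), 'effort': array([-1.17830219e-03, -4.16760778e+01, -2.45804483e+01, -2.29290999e-04,
        1.08845255e-02,  1.40155740e-05]), 'position': array([0.15634854, 0.55274189, 0.22164573]), 'ee_rot': array([-2.37790538e-04,  1.37457821e-01,  9.90507184e-01, -9.00218711e-04]), 'contact_force': array([-1.06773208, -0.31384083,  0.47118361]), 'moment': array([-0.01711129,  0.05749765,  0.0230132 ]), 'width': 0.08556725550366868}
top [[411.2279417147118, 0.0, 277.3523659640991], [0.0, 411.2279417147118, 214.23426201476022], [0.0, 0.0, 1.0]] [ 2.1489678  -2.12875794  0.20582083] [0.13321152 0.51098491 1.27200504]
key_grip [([216.0, 210.0, 224.0, 222.0], 0.6), ([151.0, 237.0, 166.0, 251.0], 0.43)]
round_plug_center []
plunger []
tack_jar [([336.0, 178.0, 353.0, 201.0], 0.8)]
masking_tape [([366.0, 179.0, 398.0, 211.0], 0.74)]
sid
[... 194 characters left out ...]
 [([258.0, 204.0, 272.0, 232.0], 0.9), ([247.0, 174.0, 266.0, 197.0], 0.82), ([280.0, 188.0, 297.0, 215.0], 0.72), ([198.0, 156.0, 214.0, 177.0], 0.56)]
round_plug_center [([231.0, 186.0, 243.0, 205.0], 0.65), ([259.0, 203.0, 274.0, 234.0], 0.17)]
plunger []
tack_jar [([343.0, 222.0, 373.0, 263.0], 0.89)]
masking_tape [([370.0, 268.0, 418.0, 302.0], 0.85)]
wrist [[325.19226210127806, 0.0, 280.4443614545285], [0.0, 325.19226210127806, 208.51265261557455], [0.0, 0.0, 1.0]] [-2.30820721 -1.74469385 -0.26243121] [-0.57666159 -0.03763842  0.37862762]
key_grip [([297.0, 340.0, 312.0, 358.0], 0.65), ([97.0, 381.0, 113.0, 420.0], 0.52)]
round_plug_center []
plunger []
tack_jar []
masking_tape []
0.9
```

```bash
python3 - <<'E'
import cv2
a=cv2.imread('pics/top0.png');cv2.imwrite('pics/top0c.png',cv2.resize(a[130:330,100:420],None,fx=2.5,fy=2.5,interpolation=cv2.INTER_CUBIC))
a=cv2.imread('pics/side0.png');cv2.imwrite('pics/side0c.png',cv2.resize(a[130:320,160:440],None,fx=2.8,fy=2.8,interpolation=cv2.INTER_CUBIC))
E
```

```text
(no output)
```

View pics/top0c.png

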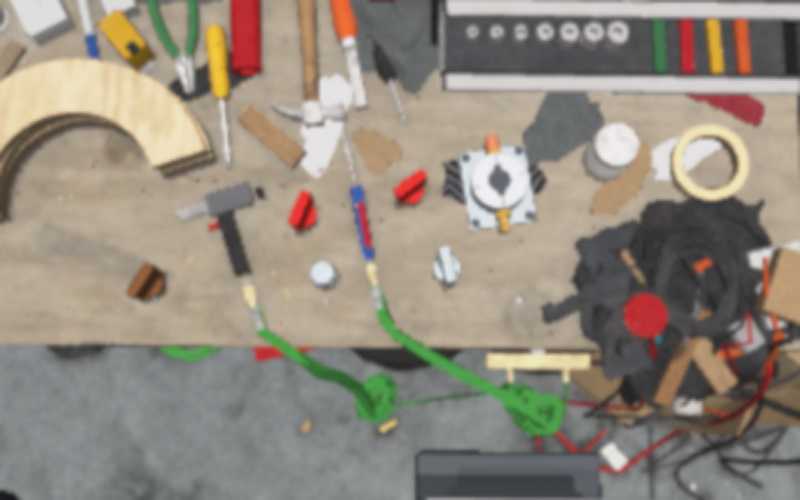

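View pics/side0c.png

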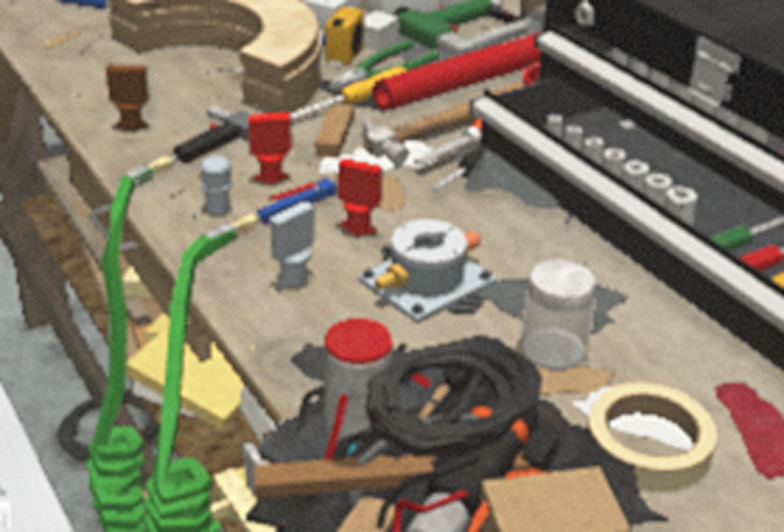

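View pics/wrist0.png

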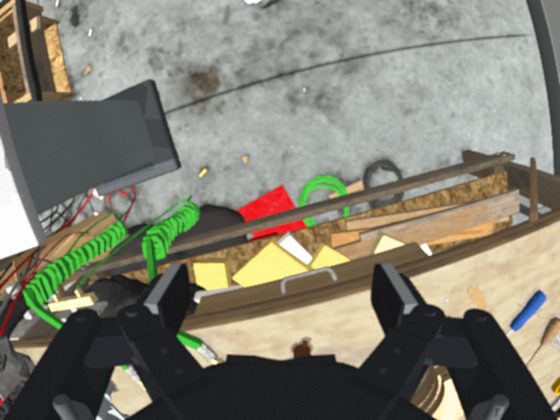

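```bash
python3 - <<'E'
from h import *
for n in('top0','side0'):
    p=pickle.load(open(n+'.pkl','rb'));W=cloud(p)
    print(n, 'campos',-cv2.Rodrigues(p['rvec'])[0].T@p['tvec'])
    def reg(nm,u0,v0,u1,v1,zmin):
        R=W[v0:v1,u0:u1].reshape(-1,3);R=R[R[:,2]>zmin]
        print(nm,len(R),np.nanmedian(R,0).round(4),R.min(0).round(4),R.max(0).round(4))
        return R
    if n=='top0':
        reg('key',265,220,293,250,0.065)
        reg('keyall',265,220,293,250,0.02)
        reg('valve',280,180,320,225,0.04)
        reg('plug',220,230,236,250,0.03)
        reg('bench',245,220,260,235,-1)
        K=W[222:252,267:292,2]; 
        print((K*1000).round(0).astype(int))
    else:
        reg('key',255,200,275,235,0.035)
        reg('valve',297,205,330,225,0.045)
        reg('jar',340,220,375,265,.02); reg('plug',230,185,244,206,.02)
E
python3 - <<'E'
import cv2
a=cv2.imread('pics/top0.png');cv2.imwrite('pics/top0d.png',cv2.resize(a[180:250,255:335],None,fx=10,fy=8.5,interpolation=cv2.INTER_CUBIC))
E
```

```text
top0 campos [0.28236703 0.16092491 1.33836458]
key 69 [0.4353 0.1333 0.0799] [0.4146 0.1237 0.0669] [0.4599 0.1455 0.0884]
keyall 113 [0.4354 0.1361 0.0783] [0.4146 0.1192 0.0271] [0.4599 0.1481 0.0884]
valve 342 [0.5487 0.0685 0.05  ] [0.5133 0.0334 0.0401] [0.5859 0.1013 0.0589]
plug 90 [0.4265 0.2888 0.0569] [0.4122 0.2745 0.0308] [0.4434 0.3048 0.0615]
bench 225 [0.4733 0.2202 0.0013] [ 0.4483  0.1968 -0.0076] [0.4979 0.2428 0.0364]
[[                   0                   -3                    0
                    -2                   -5                   -1
                    -3                    2                    0
                    -3                    3                   -1
                     0                   -1                   -1
                    -3                   -3                    3
                     1                    0                   -1
                     1                   -1                   -1
                     2]
 [                   3                    3                    1
                     3                    5       
[... 15393 characters left out ...]
    -2                    2                    2
                     3                    2                    4
                     8                    1                    4
                    -3                    4                    1
                     1]]
side0 campos [ 0.02015623 -0.70022851  0.6696492 ]
key 245 [0.4354 0.1286 0.0608] [0.4151 0.1204 0.0352] [0.4628 0.143  0.0802]
valve 276 [0.5499 0.0649 0.0478] [0.515  0.0312 0.0452] [0.584  0.1032 0.0516]
jar 835 [ 0.5754 -0.0959  0.0707] [ 0.4634 -0.1915  0.0202] [ 0.618  -0.0501  0.1054]
plug 147 [0.4245 0.2805 0.0448] [0.4125 0.2711 0.0207] [0.4428 0.3052 0.0586]<stdin>:16: RuntimeWarning: invalid value encountered in cast
```

View pics/top0d.png

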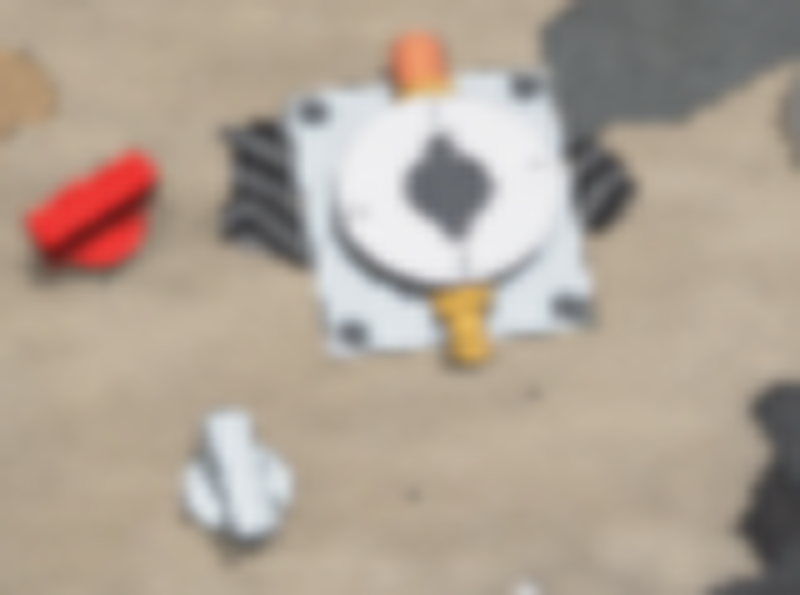

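```bash
python3 - <<'E'
from h import *
from scipy.spatial.transform import Rotation as Ro
p=pickle.load(open('wrist0.pkl','rb'));s=monitor.get_state()
R=cv2.Rodrigues(p['rvec'])[0];C=-R.T@p['tvec'];q=s['ee_rot'];T=Ro.from_quat([q[1],q[2],q[3],q[0]])
print('cam',C,'in tool',T.inv().apply(C-s['position']),'axis',T.inv().apply(R[2]),'right',T.inv().apply(R[0]))
p=pickle.load(open('top0.pkl','rb'));W=cloud(p)
B=W[222:252,267:292].reshape(-1,3);B=B[B[:,2]>.07][:,:2].astype(np.float32)
print(len(B),cv2.minAreaRect(B))
c=B.mean(0);_,_,V=np.linalg.svd(B-c);print(c,np.degrees(np.arctan2(V[0,1],V[0,0])))
V=W[183:222,285:318].reshape(-1,3);V=V[(V[:,2]>.044)&(V[:,2]<.056)]
print(cv2.minEnclosingCircle(V[:,:2].astype(np.float32)),V[:,2].mean())
E
```

```text
cam [0.08503559 0.57490825 0.37358207] in tool [ 0.07473158  0.00130795 -0.15107006] axis [-2.92967874e-01  7.01909944e-04  9.56122028e-01] right [-3.61819464e-04  9.99999578e-01 -8.44987463e-04]
67 ((0.43728339672088623, 0.1344044953584671), (0.04480072110891342, 0.013599010184407234), 14.503219604492188)
[0.43672115 0.13425103] -165.94739
((0.5495347380638123, 0.06787684559822083), 0.03654230013489723) 0.05008046954957559
```

Emit:
send_rows:
  deltas:
    - {"dp": [0.12,-0.2,0],"rotation": [0,0,0.05]}
    - {"dp": [0.28,-0.43,0],"rotation": [0,0,0.12]}
    - {"dp": [0.43,-0.66,0],"rotation": [0,0,0.19]}
    - {"dp": [0.59,-0.9,0],"rotation": [0,0,0.26]}
  fingers: -1

```text
clock: 1.23
position: [0.2277, 0.4444, 0.2225]
ee_rot: [0.0, 0.071, 0.997, 0.0]
contact_force: [-0.2, 0.7, 1.1]
width: 0.0854
```

Emit:
send_rows:
  deltas:
    - {"dp": [0.15,-0.22,0],"rotation": [0,0,0.06]}
    - {"dp": [0.3,-0.45,0],"rotation": [0,0,0.13]}
    - {"dp": [0.45,-0.68,0],"rotation": [0,0,0.2]}
    - {"dp": [0.59,-0.9,0],"rotation": [0,0,0.26]}

```text
clock: 1.57
position: [0.2989, 0.3358, 0.2227]
ee_rot: [0.0, 0.007, 1.0, 0.0]
contact_force: [0.2, -0.0, 0.2]
width: 0.0855
```

Emit:
send_rows:
  deltas:
    - {"dp": [0.15,-0.22,0],"rotation": [0,0,0.06]}
    - {"dp": [0.3,-0.45,0],"rotation": [0,0,0.13]}
    - {"dp": [0.45,-0.68,0],"rotation": [0,0,0.2]}
    - {"dp": [0.59,-0.9,0],"rotation": [0,0,0.26]}

```text
clock: 1.9
position: [0.3697, 0.2278, 0.2228]
ee_rot: [0.0, -0.058, 0.998, 0.0]
contact_force: [0.5, -0.3, -0.3]
width: 0.0849
```

Emit:
send_rows:
  deltas:
    - {"dp": [0.15,-0.22,0],"rotation": [0,0,0.06]}
    - {"dp": [0.3,-0.45,0],"rotation": [0,0,0.13]}
    - {"dp": [0.45,-0.68,0],"rotation": [0,0,0.2]}
    - {"dp": [0.59,-0.9,0],"rotation": [0,0,0.26]}
    - {"dp": [0.59,-0.9,0],"rotation": [0,0,0.26]}
    - {"dp": [0.59,-0.9,0],"rotation": [0,0,0.26]}

```text
clock: 2.4
position: [0.4405, 0.1202, 0.2224]
ee_rot: [-0.0, -0.12, 0.993, 0.0]
contact_force: [-0.6, -0.4, 0.4]
width: 0.0854
```

```bash
cat >> h.py <<'E'
from scipy.spatial.transform import Rotation as Ro
def tool(s):
    q=s['ee_rot'];M=Ro.from_quat([q[1],q[2],q[3],q[0]]).as_matrix()
    return M,np.degrees(np.arctan2(M[1,1],M[0,1]))
def fish(p):
    # world points from the equidistant fisheye with z-depth
    d=p['depth'];K=p['mtx'];h,w=d.shape
    u,v=np.meshgrid(np.arange(w)-K[0,2],np.arange(h)-K[1,2]);r=np.hypot(u,v)+1e-9
    th=r/K[0,0];t=np.tan(th)/r
    c=np.stack([u*t*d,v*t*d,d],-1)
    W=(c-np.array(p['tvec']).reshape(3))@cv2.Rodrigues(np.array(p['rvec'],float))[0]
    W[d<=0]=np.nan
    return W
E
python3 - <<'E'
from h import *
s=monitor.get_state();print(s['clock'],s['position'],tool(s)[1],s['contact_force'],s['moment'],tool(s)[0][:,2])
p=shot('wrist','wrist1')
W=fish(p)
m=(W[...,2]>.068)&(W[...,2]<.095)
cv2.imwrite('pics/w1m.png',m*255)
E
```

```text
2.4 [0.44045851 0.12018216 0.22244654] 103.77691582666664 [-0.5649038  -0.36203088  0.4408204 ] [-0.00132097 -0.0350634  -0.00973659] [-2.88116478e-04  3.79563413e-04 -9.99999886e-01][ WARN:0@4.939] global loadsave.cpp:1063 imwrite_ Unsupported depth image for selected encoder is fallbacked to CV_8U.
```

View pics/wrist1.png

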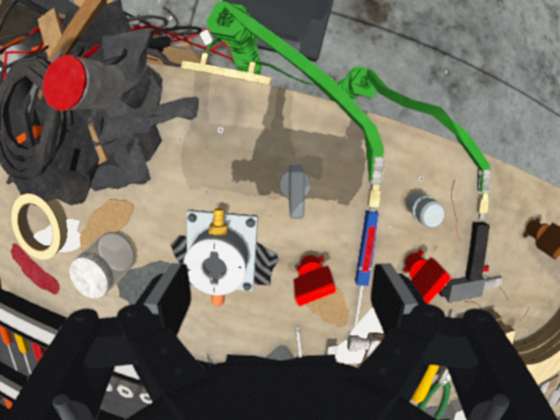

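View pics/w1m.png

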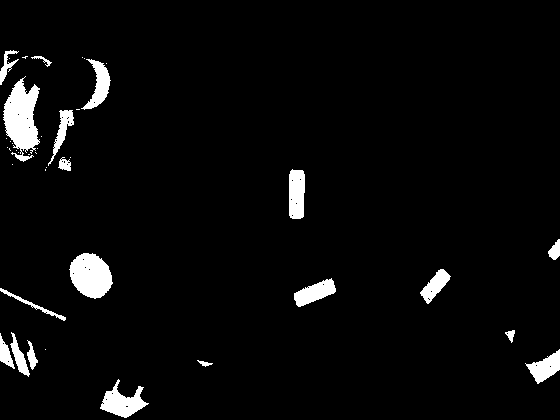

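```bash
cat >> h.py <<'E'
def onplane(p,uv,z):
    K=p['mtx'];d=np.asarray(uv,float)-[K[0,2],K[1,2]];r=np.hypot(d[:,0],d[:,1])+1e-9;th=r/K[0,0]
    c=np.stack([d[:,0]/r*np.sin(th),d[:,1]/r*np.sin(th),np.cos(th)],-1)
    R=cv2.Rodrigues(np.array(p['rvec'],float))[0];C=-R.T@np.array(p['tvec']).reshape(3)
    w=c@R;return C+w*((z-C[2])/w[:,2])[:,None]
def pca(B):
    c=B.mean(0);_,S,V=np.linalg.svd(B-c,full_matrices=False);a=np.degrees(np.arctan2(V[0,1],V[0,0]));return c,(a+90)%180-90,S
def keytop(p,c,zlo=.068,zhi=.095,rad=.04):
    W=fish(p);m=(W[...,2]>zlo)&(W[...,2]<zhi)&(np.hypot(W[...,0]-c[0],W[...,1]-c[1])<rad)
    v,u=np.nonzero(m);B=W[m][:,:2]
    zt=np.median(W[m][:,2]);P=onplane(p,np.stack([u,v],1),zt)[:,:2]
    return pca(B),cv2.minAreaRect(B.astype(np.float32)),pca(P),cv2.minAreaRect(P.astype(np.float32)),zt,(u.mean(),v.mean())
def keyhole(p,c,z=.05,thr=130):
    W=fish(p);g=cv2.cvtColor(p['color'],cv2.COLOR_RGB2GRAY)
    h,w=g.shape;u,v=np.meshgrid(np.arange(w),np.arange(h));P=onplane(p,np.stack([u.ravel(),v.ravel()],1),z).reshape(h,w,3)
    rr=np.hypot(P[...,0]-c[0],P[...,1]-c[1])
    m=((rr<.026)&(g<thr)).astype(np.uint8)
    n,l,st,ce=cv2.connectedComponentsWithStats(m);k=1+np.argmax(st[1:,4]);m=l==k
    top=(np.abs(W[...,2]-.05)<.006)&(rr<.05)
    return pca(P[m][:,:2]),cv2.minAreaRect(P[m][:,:2].astype(np.float32)),cv2.minEnclosingCircle(W[top][:,:2].astype(np.float32)),np.median(W[top][:,2]),m.sum(),(u[m].mean(),v[m].mean())
E
python3 - <<'E'
from h import *
p=pickle.load(open('wrist1.pkl','rb'))
for x in keytop(p,(.437,.134)): print(x)
for t in(110,130,150):
  print(t)
  for x in keyhole(p,(.5495,.068),thr=t): print(x)
g=p['color'][215:315,165:270];g=cv2.cvtColor(g,cv2.COLOR_RGB2BGR);cv2.imwrite('pics/vz.png',cv2.resize(g,None,fx=6,fy=6,interpolation=cv2.INTER_CUBIC))
E
```

```text
(array([0.43840245, 0.13637505]), np.float64(13.453626099734308), array([0.36147416, 0.11114972]))
((0.439862459897995, 0.13713493943214417), (0.04643970727920532, 0.014097248204052448), 13.810909271240234)
(array([0.43828975, 0.13632694]), np.float64(13.771369137777654), array([0.36349441, 0.11144381]))
((0.43848177790641785, 0.1365947276353836), (0.0474589504301548, 0.014029357582330704), 14.142054557800293)
0.07926487341568891
(np.float64(296.2598639455782), np.float64(193.57278911564626))
110
(array([0.54992643, 0.07098373]), np.float64(12.169920430887672), array([0.16572031, 0.12446059]))
((0.5504107475280762, 0.07141222804784775), (0.032120704650878906, 0.025890810415148735), 46.35526657104492)
((0.5518009662628174, 0.07022559642791748), 0.03679407760500908)
0.04943948378728073
402
(np.float64(213.93034825870646), np.float64(267.17910447761193))
130
(array([0.55009727, 0.07105574]), np.float64(10.845862652129497), array([0.18719386, 0.13263144]))
((0.551088809967041, 0.07097120583057404), (0.02746841497719288, 0.03400541469454765), 62.25944900512695)
((0.5518009662628174, 0.07022559642791748), 0.03679407760500908)
0.04943948378728073
445
(np.float64(213.97078651685393), np.float64(267.3123595505618))
150
(array([0.55026123, 0.07101428]), np.float64(10.926030902070508), array([0.20336741, 0.14439021]))
((0.5506441593170166, 0.07126712799072266), (0.0365859754383564, 0.027168000116944313), 42.2967414855957)
((0.5518009662628174, 0.07022559642791748), 0.03679407760500908)
0.04943948378728073
485
(np.float64(213.91546391752578), np.float64(267.420618556701))
```

View pics/vz.png

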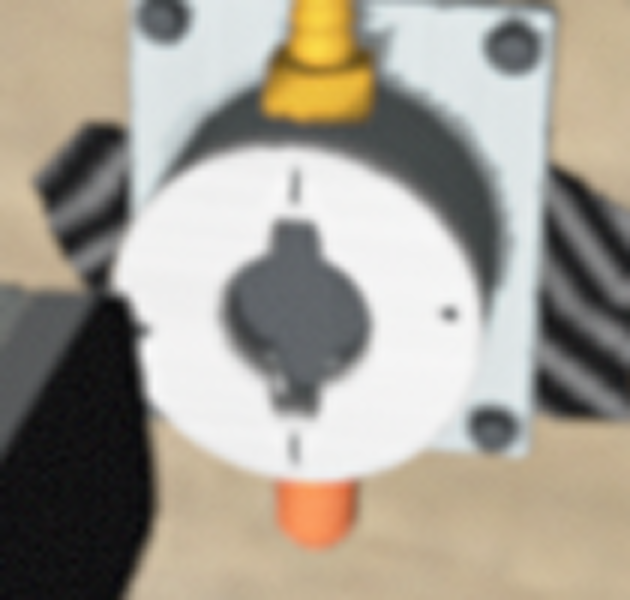

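Emit:
send_rows:
  deltas:
    - {"dp": [-0.01,0.06,-0.15],"rotation": [0,0,0]}
    - {"dp": [-0.02,0.13,-0.4],"rotation": [0,0,0]}
    - {"dp": [-0.02,0.13,-0.65],"rotation": [0,0,0]}
    - {"dp": [-0.02,0.13,-0.85],"rotation": [0,0,0]}
    - {"dp": [-0.02,0.13,-1.0],"rotation": [0,0,0]}

```text
clock: 2.87
position: [0.435, 0.1383, 0.1007]
ee_rot: [-0.001, -0.123, 0.992, 0.0]
contact_force: [0.6, 0.3, 0.6]
width: 0.0855
```

Emit:
send_rows:
  deltas:
    - {"dp": [0,0,-0.12],"rotation": [0,0,0]}
    - {"dp": [0,0,-0.22],"rotation": [0,0,0]}
    - {"dp": [0,0,-0.3],"rotation": [0,0,0]}
    - {"dp": [0,0,-0.35],"rotation": [0,0,0]}
    - {"dp": [0,0,-0.35],"rotation": [0,0,0]}
    - {"dp": [0,0,-0.35],"rotation": [0,0,0]}

```text
clock: 3.37
position: [0.437, 0.1377, 0.0607]
ee_rot: [-0.0, -0.122, 0.992, 0.0]
contact_force: [-0.2, -0.7, 1.2]
width: 0.0855
```

```bash
python3 - <<'E'
from h import *
s=monitor.get_state();print(s['clock'],s['position'],tool(s)[1],s['contact_force'],s['moment'])
p=shot('wrist','wrist2')
for x in keytop(p,(.438,.136)): print(x)
E
```

```text
3.3667 [0.43698831 0.13766399 0.06067232] 104.05975194058577 [-0.23965852 -0.7124972   1.22801278] [ 0.00259797 -0.00282351 -0.01595857]
(array([0.43653256, 0.13386819]), np.float64(10.581909924637372), array([0.68909554, 0.52574523]))
((0.44351550936698914, 0.12064749002456665), (0.04582447558641434, 0.04747508838772774), 14.024447441101074)
(array([0.43666365, 0.13371829]), np.float64(-0.6306036502040797), array([0.72263052, 0.5515254 ]))
((0.441633403301239, 0.11738300323486328), (0.04865314066410065, 0.052610620856285095), 13.680510520935059)
0.07932677344426792
(np.float64(270.08039843472073), np.float64(273.97936677339027))
```

View pics/wrist2.png

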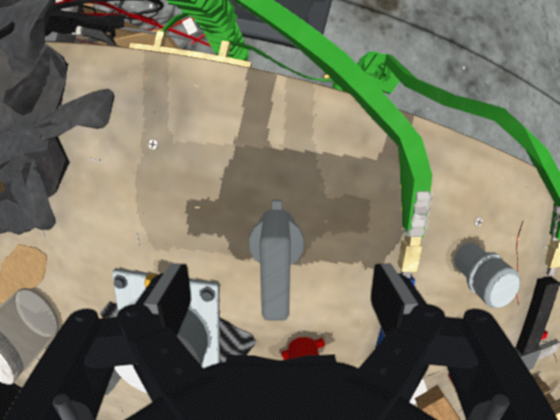

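```bash
python3 - <<'E'
from h import *
p=pickle.load(open('wrist2.pkl','rb'));W=fish(p)
m=(W[...,2]>.072)&(W[...,2]<.086);m[:,:245]=0;m[:,305:]=0
v,u=np.nonzero(m);print(u.min(),u.max(),v.min(),v.max())
B=W[m][:,:2];print(pca(B),cv2.minAreaRect(B.astype(np.float32)))
P=onplane(p,np.stack([u,v],1),.08)[:,:2];print(pca(P),cv2.minAreaRect(P.astype(np.float32)))
s=monitor.get_state();M,_=tool(s);d=np.append(pca(P)[0],.06)-s['position'];print('key in tool',M.T@d)
E
```

```text
260 290 232 319
(array([0.43651474, 0.1361292 ]), np.float64(14.022417513073378), array([0.6639225 , 0.20075346])) ((0.4394862651824951, 0.13671335577964783), (0.0458553321659565, 0.014275116845965385), 13.599395751953125)
(array([0.4360197 , 0.13602288]), np.float64(13.974520740802859), array([0.66915275, 0.19859365])) ((0.4375901520252228, 0.13631489872932434), (0.046557433903217316, 0.013857848942279816), 13.68054485321045)
key in tool [ 0.00178329 -0.00110853  0.00102552]
```

Emit:
send_rows:
  deltas:
    - {"dp": [0,0,0],"rotation": [0,0,0]}
    - {"dp": [0,0,0],"rotation": [0,0,0]}
    - {"dp": [0,0,0],"rotation": [0,0,0]}
    - {"dp": [0,0,0],"rotation": [0,0,0]}
    - {"dp": [0,0,0],"rotation": [0,0,0]}
    - {"dp": [0,0,0],"rotation": [0,0,0]}
    - {"dp": [0,0,0],"rotation": [0,0,0]}
    - {"dp": [0,0,0],"rotation": [0,0,0]}
  fingers: 1
  grip_force: 80

```text
clock: 4.08
position: [0.4377, 0.1367, 0.0609]
ee_rot: [0.0, -0.122, 0.993, -0.0]
contact_force: [-1.0, -1.2, 4.4]
width: 0.0114
```

Emit:
send_rows:
  deltas:
    - {"dp": [0,0,0.05],"rotation": [0,0,0]}
    - {"dp": [0,0,0.2],"rotation": [0,0,0]}
    - {"dp": [0,0,0.4],"rotation": [0,0,0]}
    - {"dp": [0,0,0.6],"rotation": [0,0,0]}
    - {"dp": [0,0,0.7],"rotation": [0,0,0]}
    - {"dp": [0,0,0.7],"rotation": [0,0,0]}

```text
clock: 4.58
position: [0.4393, 0.1373, 0.1472]
ee_rot: [0.003, -0.122, 0.993, 0.0]
contact_force: [0.1, 0.8, -1.6]
width: 0.0116
```

```bash
python3 - <<'E'
from h import *
s=monitor.get_state();print(s['clock'],s['position'],tool(s)[1],s['contact_force'],s['moment'],s['width'])
p=shot('wrist','wrist3');q=shot('side','side3')
a=cv2.cvtColor(q['color'],cv2.COLOR_RGB2BGR);cv2.imwrite('pics/side3c.png',cv2.resize(a[120:270,180:380],None,fx=4,fy=4,interpolation=cv2.INTER_CUBIC))
E
```

```text
4.5833 [0.43934902 0.13734471 0.14723326] 103.98845859676892 [ 0.09985056  0.83318215 -1.63887356] [-0.01477645 -0.06732549 -0.01443476] 0.011566744270573972
```

View pics/wrist3.png

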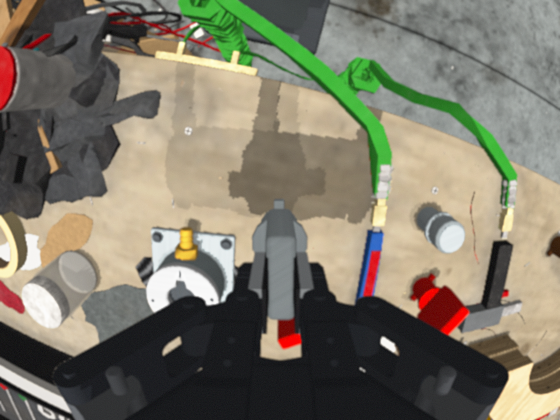

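View pics/side3c.png

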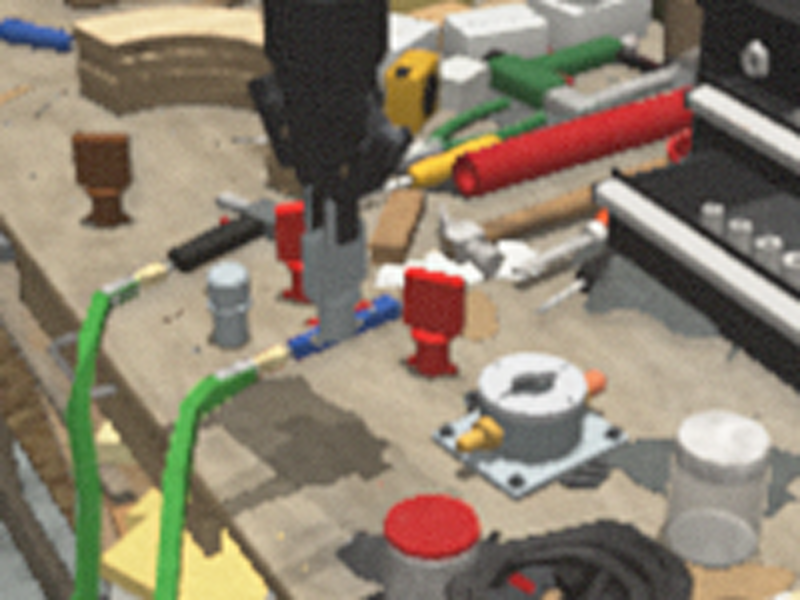

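```bash
python3 - <<'E'
from h import *
for n in ('wrist3',):
    p=pickle.load(open(n+'.pkl','rb'));W=fish(p)
    for v in (205,212,220,228,235,250,270,290,305,315,322): print(v,(W[v,258:304:3,2]*1000).round(0).tolist())
    s=monitor.get_state();M,y=tool(s)
    m=(W[...,2]>.155)&(W[...,2]<.18);m[:,:262]=0;m[:,300:]=0
    n_,l,st,ce=cv2.connectedComponentsWithStats(m.astype(np.uint8));print(st,ce)
E
python3 -c "
import cv2
a=cv2.imread('pics/wrist3.png')[190:340,220:340];cv2.imwrite('pics/w3z.png',cv2.resize(a,None,fx=4,fy=4,interpolation=cv2.INTER_CUBIC))"
```

```text
205 [-1.0, 0.0, -1.0, -2.0, -1.0, -0.0, 92.0, 92.0, 92.0, -0.0, -0.0, 0.0, 1.0, 0.0, -1.0, -0.0]
212 [1.0, -1.0, -1.0, 89.0, 129.0, 130.0, 131.0, 130.0, 129.0, 130.0, 129.0, 124.0, -1.0, -0.0, -2.0, -1.0]
220 [-1.0, 90.0, 117.0, 138.0, 141.0, 143.0, 143.0, 143.0, 143.0, 143.0, 143.0, 142.0, 118.0, -1.0, -0.0, 0.0]
228 [121.0, 120.0, 120.0, 152.0, 155.0, 154.0, 155.0, 155.0, 155.0, 155.0, 155.0, 153.0, 147.0, 121.0, 120.0, 116.0]
235 [120.0, 121.0, 121.0, 161.0, 162.0, 164.0, 163.0, 164.0, 162.0, 164.0, 164.0, 163.0, 161.0, 120.0, 121.0, 120.0]
250 [121.0, 120.0, 120.0, 164.0, 167.0, 167.0, 166.0, 166.0, 167.0, 165.0, 166.0, 166.0, 164.0, 119.0, 119.0, 120.0]
270 [178.0, 178.0, 178.0, 174.0, 165.0, 165.0, 166.0, 165.0, 165.0, 166.0, 166.0, 165.0, 175.0, 178.0, 178.0, 178.0]
290 [193.0, 192.0, 192.0, 177.0, 165.0, 166.0, 167.0, 166.0, 165.0, 166.0, 166.0, 166.0, 177.0, 193.0, 193.0, 193.0]
305 [205.0, 197.0, 193.0, 179.0, 166.0, 165.0, 165.0, 166.0, 166.0, 166.0, 166.0, 165.0, 179.0, 192.0, 197.0, 205.0]
315 [208.0, 199.0, 192.0, 181.0, 166.0, 166.0, 166.0, 166.0, 166.0, 166.0, 166.0, 166.0, 187.0, 193.0, 198.0, 208.0]
322 [203.0, 200.0, 193.0, 188.0, -0.0, -1.0, -1.0, 54.0, 56.0, 56.0, 59.0, 61.0, 190.0, 193.0, 199.0, 203.0]
[[     0      0    560    420 232439]
 [   262    228     38     92   2761]] [[279.48816249 208.75565632]
 [280.49655922 272.1637088 ]]
```

View pics/w3z.png

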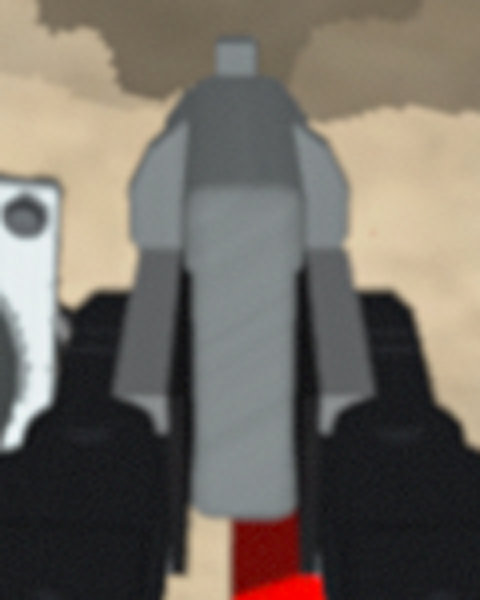

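```bash
python3 - <<'E'
from h import *
p=pickle.load(open('wrist3.pkl','rb'));s=monitor.get_state();M,y=tool(s)
e=onplane(p,[[281,236.7],[280.7,319.5],[267.5,237],[294.8,237],[269,312],[294,312]],.1658);print(e.round(4))
for a,b in((0,1),(2,3),(4,5)): print(np.linalg.norm(e[a]-e[b]))
c=(e[0]+e[1])/2;print('key c',c,'in tool',M.T@(c-s['position']))
d=(e[2]+e[3])/2-(e[4]+e[5])/2;print('bar yaw',np.degrees(np.arctan2(-d[1],-d[0])), 'tool',y, 'z',M[:,2])
W=fish(p);m=(W[...,2]>.1635)&(W[...,2]<.1685);m[:,:266]=0;m[:,298:]=0;m[:234]=0
v,u=np.nonzero(m);P=onplane(p,np.stack([u,v],1),.1658)[:,:2];print(pca(P),cv2.minAreaRect(P.astype(np.float32)))
p1=pickle.load(open('wrist1.pkl','rb'))
# tick marks and slot ends, dots from wrist1 zoom
k=onplane(p1,[[165+295/6,215+185/6],[165+295/6,215+450/6],[165+450/6,215+313/6],[165+140/6,215+329/6],[165+295/6,215+220/6],[165+295/6,215+415/6]],.05);print(k.round(4))
d=k[1]-k[0];print(np.degrees(np.arctan2(d[1],d[0])),np.linalg.norm(d),(k[0]+k[1])/2,(k[4]+k[5])/2,np.linalg.norm(k[4]-k[5]),(k[2]+k[3])/2)
d=k[2]-k[3];print(np.degrees(np.arctan2(d[1],d[0])))
E
```

```text
[[0.419  0.1337 0.1658]
 [0.4627 0.1445 0.1658]
 [0.4205 0.128  0.1658]
 [0.4177 0.1397 0.1658]
 [0.4595 0.1378 0.1658]
 [0.4566 0.1497 0.1658]]
0.04500934696324463
0.011982874678835905
0.01228740354122853
key c [0.44082955 0.1391246  0.1658    ] in tool [-0.00417351  0.00121908 -0.02140474]
bar yaw 14.267398006910513 tool 103.98820508267261 z [-3.65667439e-05  2.69987849e-04 -9.99999963e-01]
(array([0.43880337, 0.13848295]), np.float64(13.766774751593204), array([0.61969962, 0.1720901 ])) ((0.4402250349521637, 0.13927321135997772), (0.04551860690116882, 0.01401416677981615), 13.954708099365234)
[[0.5235 0.067  0.05  ]
 [0.58   0.0759 0.05  ]
 [0.5421 0.0999 0.05  ]
 [0.5615 0.0421 0.05  ]
 [0.5305 0.0682 0.05  ]
 [0.572  0.0747 0.05  ]]
8.950223642516496 0.05713016819626068 [0.55174033 0.07145358 0.05      ] [0.55126014 0.07143265 0.05      ] 0.04198364029118128 [0.55177705 0.07099715 0.05      ]
108.55114109536369
```

```bash
python3 - <<'E'
from h import *
s=monitor.get_state();M,y=tool(s);print(s['clock'],s['position'],y,s['qd'].round(4).tolist())
p=shot('wrist','wrist4')
W=fish(p);m=(W[...,2]>.158)&(W[...,2]<.1685);m[:,:266]=0;m[:,298:]=0;m[:234]=0
z=np.median(W[m][:,2]);print(z)
m=abs(W[...,2]-z)<.0025;m[:,:266]=0;m[:,298:]=0;m[:234]=0
v,u=np.nonzero(m);print(u.min(),u.max(),v.min(),v.max())
P=onplane(p,np.stack([u,v],1),z)[:,:2];r=cv2.minAreaRect(P.astype(np.float32));print(pca(P),r)
c=np.array([*r[0],z]);print('key in tool',M.T@(c-s['position']))
c=np.array([*pca(P)[0],z]);print('key in tool',M.T@(c-s['position']))
E
```

```text
4.6833 [0.4370737  0.13693862 0.14439481] 103.98820508267261 [-0.0012, 0.0207, 0.0286, 0.0001, 0.0007, 0.0005]
0.16299732187573365
266 297 235 319
(array([0.43654579, 0.13804978]), np.float64(13.671662663085655), array([0.6174856 , 0.17235616])) ((0.4379868805408478, 0.13884146511554718), (0.045341361314058304, 0.014012916013598442), 13.935078620910645)
key in tool [-0.00134661  0.00163072 -0.01860203]
key in tool [ 0.00024311  0.00121085 -0.0186022 ]
```

Emit:
send_rows:
  deltas:
    - {"dp": [0.15,-0.09,0],"rotation": [0,0,-0.05]}
    - {"dp": [0.4,-0.24,0],"rotation": [0,0,-0.1]}
    - {"dp": [0.65,-0.38,0],"rotation": [0,0,-0.15]}
    - {"dp": [0.85,-0.5,0],"rotation": [0,0,-0.18]}
    - {"dp": [0.95,-0.56,0],"rotation": [0,0,-0.18]}
    - {"dp": [0.95,-0.56,0],"rotation": [0,0,-0.18]}
    - {"dp": [0.95,-0.56,0],"rotation": [0,0,-0.18]}
    - {"dp": [0.95,-0.56,0],"rotation": [0,0,-0.18]}

```text
clock: 5.4
position: [0.5491, 0.0704, 0.1434]
ee_rot: [-0.002, -0.077, 0.997, 0.001]
contact_force: [-0.3, -0.2, -1.0]
width: 0.0115
```

```bash
python3 - <<'E'
from h import *
s=monitor.get_state();M,y=tool(s);print(s['clock'],s['position'],y,s['contact_force'],s['qd'].round(3).tolist(),M[:,2])
p=shot('wrist','wrist5');q=shot('side','side5')
a=cv2.cvtColor(q['color'],cv2.COLOR_RGB2BGR);cv2.imwrite('pics/side5c.png',cv2.resize(a[140:240,250:383],None,fx=6,fy=6,interpolation=cv2.INTER_CUBIC))
a=cv2.cvtColor(p['color'],cv2.COLOR_RGB2BGR);cv2.imwrite('pics/wrist5c.png',cv2.resize(a[170:340,200:380],None,fx=3.5,fy=3.5,interpolation=cv2.INTER_CUBIC))
E
```

```text
5.4 [0.54908385 0.07039356 0.1434046 ] 98.85552290075312 [-0.27446269 -0.16851723 -0.98194457] [0.008, -0.016, 0.002, -0.002, -0.006, 0.0] [-4.18484405e-03  7.66478550e-04 -9.99990950e-01]
```

View pics/side5c.png

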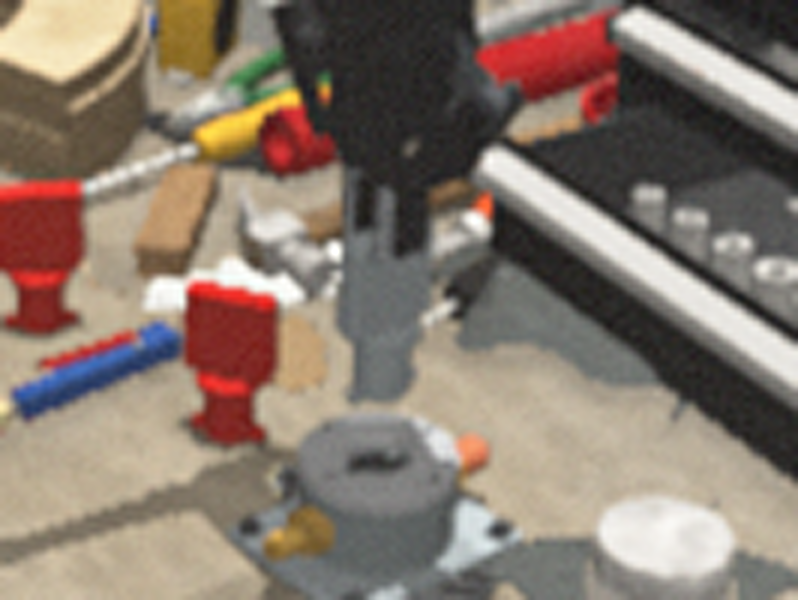

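View pics/wrist5c.png

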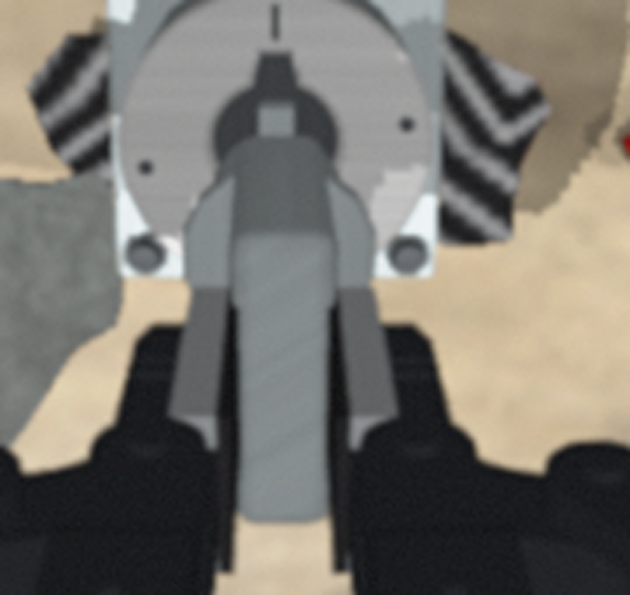

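```bash
python3 - <<'E'
from h import *
p=pickle.load(open('wrist5.pkl','rb'))
a=cv2.cvtColor(p['color'],cv2.COLOR_RGB2BGR);cv2.imwrite('pics/wrist5d.png',cv2.resize(a[165:240,230:330],None,fx=8,fy=8,interpolation=cv2.INTER_CUBIC))
W=fish(p)
for v in range(186,212,2): print(v,(W[v,266:294:2,2]*1000).round(0).tolist())
E
```

```text
186 [51.0, 51.0, 49.0, 49.0, 38.0, 37.0, 37.0, 38.0, 37.0, 42.0, 51.0, 49.0, 50.0, 49.0]
188 [50.0, 50.0, 49.0, 42.0, 39.0, 37.0, 38.0, 39.0, 38.0, 40.0, 50.0, 50.0, 49.0, 49.0]
190 [50.0, 48.0, 48.0, 41.0, 39.0, 37.0, 37.0, 38.0, 39.0, 38.0, 49.0, 50.0, 50.0, 51.0]
192 [51.0, 50.0, 50.0, 43.0, 38.0, 37.0, 38.0, 38.0, 38.0, 38.0, 51.0, 48.0, 50.0, 50.0]
194 [50.0, 49.0, 49.0, 38.0, 38.0, 37.0, 38.0, 38.0, 38.0, 37.0, 49.0, 49.0, 50.0, 48.0]
196 [50.0, 37.0, 36.0, 39.0, 38.0, 37.0, 38.0, 39.0, 38.0, 37.0, 37.0, 39.0, 48.0, 50.0]
198 [37.0, 38.0, 38.0, 37.0, 38.0, 38.0, 37.0, 38.0, 37.0, 38.0, 37.0, 37.0, 37.0, 49.0]
200 [39.0, 37.0, 39.0, 37.0, 87.0, 88.0, 88.0, 87.0, 88.0, 38.0, 38.0, 39.0, 38.0, 38.0]
202 [38.0, 38.0, 37.0, 38.0, 89.0, 88.0, 88.0, 87.0, 89.0, 39.0, 38.0, 38.0, 38.0, 38.0]
204 [37.0, 37.0, 38.0, 37.0, 88.0, 89.0, 89.0, 87.0, 89.0, 37.0, 37.0, 38.0, 37.0, 37.0]
206 [38.0, 37.0, 38.0, 37.0, 88.0, 88.0, 88.0, 89.0, 88.0, 38.0, 38.0, 37.0, 37.0, 39.0]
208 [39.0, 36.0, 36.0, 37.0, 88.0, 88.0, 88.0, 90.0, 88.0, 37.0, 39.0, 38.0, 38.0, 38.0]
210 [39.0, 37.0, nan, 122.0, 123.0, 123.0, 123.0, 123.0, 123.0, 121.0, 123.0, 123.0, 119.0, 38.0]
```

View pics/wrist5d.png

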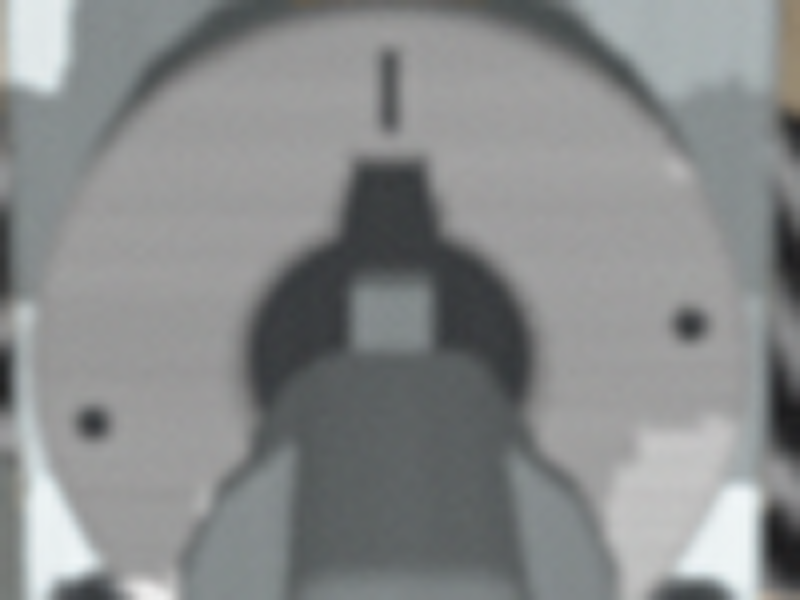

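```bash
python3 - <<'E'
from h import *
p=pickle.load(open('wrist5.pkl','rb'))
px=lambda a:[[230+(x+.5)/8-.5,165+(y+.5)/8-.5] for x,y in a]
d=onplane(p,px([(92,424),(689,325),(389.5,48),(389.5,132),(390,158)]),.05);print(d.round(4))
c=(d[0]+d[1])/2;print('hole',c,np.linalg.norm(d[0]-d[1])); v=d[1]-d[0];th=np.degrees(np.arctan2(-v[1],-v[0]));print('dots dir',th,'slot',th+80.2-180)
w=c-(d[2]+d[3])/2;print('tick dir',np.degrees(np.arctan2(w[1],w[0])),np.linalg.norm(w),np.linalg.norm(c-d[4]))
L=onplane(p,px([(391.5,273),(348,300),(435,300)]),.0885);print(L.round(4),np.linalg.norm(L[1]-L[2]))
R=cv2.Rodrigues(p['rvec'])[0];y=np.radians(8.86)
f=L[0]+.019*np.array([np.cos(y),np.sin(y),0]);print('foot',f, 'diff',c-f)
v=L[2]-L[1];print('lug yaw',np.degrees(np.arctan2(v[1],v[0]))-90)
s=monitor.get_state();M,yy=tool(s);print(s['clock'],s['position'],yy,s['contact_force'],M[:,2])
E
```

```text
[[0.5616 0.0421 0.05  ]
 [0.5424 0.0989 0.05  ]
 [0.5197 0.0656 0.05  ]
 [0.5278 0.0669 0.05  ]
 [0.5303 0.0673 0.05  ]]
hole [0.55197422 0.07048325 0.05      ] 0.060004338136078056
dots dir -71.35277507780013 slot -171.15277507780013
tick dir 8.55496928147353 0.02854302827839487 0.02187845278045803
[[0.5314 0.0677 0.0885]
 [0.5342 0.0645 0.0885]
 [0.5331 0.0716 0.0885]] 0.007164698956490149
foot [0.55013647 0.07066114 0.0885    ] diff [ 0.00183775 -0.00017789 -0.0385    ]
lug yaw 8.791341502122748
5.5 [0.54952885 0.07055426 0.14415731] 98.89191846641477 [-0.07955986  0.30508743 -1.93414977] [-2.12285305e-03  4.89552858e-04 -9.99997627e-01]
```

Emit:
send_rows:
  deltas:
    - {"dp": [0,0,-0.05],"rotation": [0,0,0]}
    - {"dp": [0,0,-0.13],"rotation": [0,0,0]}
    - {"dp": [0,0,-0.2],"rotation": [0,0,0]}
    - {"dp": [0,0,-0.22],"rotation": [0,0,0]}
    - {"dp": [0,0,-0.22],"rotation": [0,0,0]}
    - {"dp": [0,0,-0.22],"rotation": [0,0,0]}
    - {"dp": [0,0,-0.22],"rotation": [0,0,0]}

```text
clock: 6.08
position: [0.5517, 0.0697, 0.1182]
ee_rot: [0.0, -0.077, 0.997, 0.0]
contact_force: [-0.5, 0.4, -1.1]
width: 0.0112
```

```bash
python3 - <<'E'
from h import *
s=monitor.get_state();M,y=tool(s);print(s['clock'],s['position'],y,s['contact_force'],s['qd'].round(3).tolist(),M[:,2])
p=shot('wrist','wrist6')
a=cv2.cvtColor(p['color'],cv2.COLOR_RGB2BGR);cv2.imwrite('pics/wrist6d.png',cv2.resize(a[165:240,230:330],None,fx=8,fy=8,interpolation=cv2.INTER_CUBIC))
W=fish(p);print((W[200:216:2,276:284:2,2]*1000).round(0))
s=monitor.get_state();M,y=tool(s);print(s['clock'],s['position'],y,s['contact_force'],M[:,2])
E
```

```text
6.0833 [0.55166894 0.06969198 0.11824255] 98.83604627580134 [-0.54611952  0.39627075 -1.11940537] [-0.0, -0.003, -0.005, 0.001, -0.0, 0.001] [ 4.26181878e-04  7.77364557e-05 -9.99999906e-01]
[[ 62.  62.  62.  62.]
 [ 64.  62.  63.  63.]
 [ 62.  62.  63.  62.]
 [ 63.  63.  64.  62.]
 [ 63.  64.  63.  62.]
 [ 97.  97.  97.  97.]
 [101. 101. 100. 101.]
 [105. 105. 104. 104.]]
6.1333 [0.5517756  0.06967431 0.11840369] 98.83108572019543 [-0.61278614 -0.5842525  -1.90005069] [ 7.23217983e-04  1.03539253e-04 -9.99999733e-01]
```

View pics/wrist6d.png

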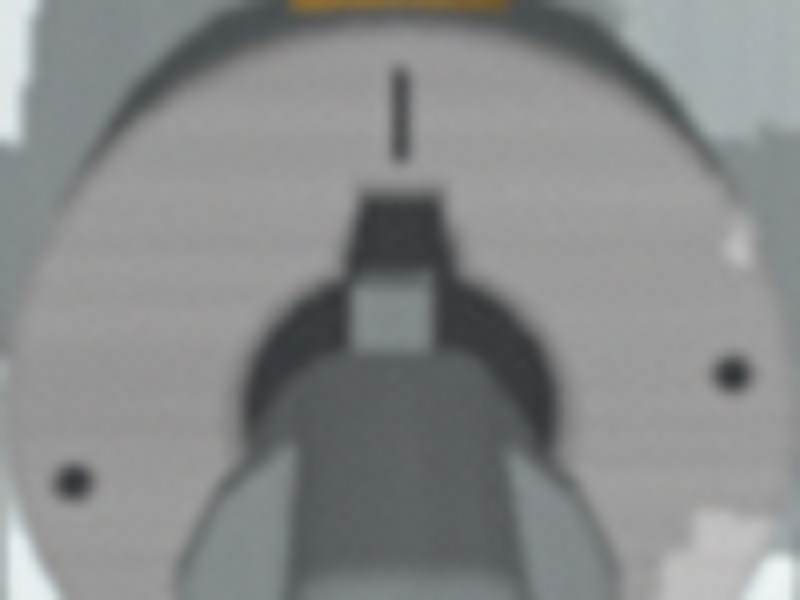

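```bash
python3 - <<'E'
from h import *
p=pickle.load(open('wrist6.pkl','rb'))
px=lambda a:[[230+(x+.5)/8-.5,165+(y+.5)/8-.5] for x,y in a]
d=onplane(p,px([(72.5,482),(732,375),(401,68),(401,160),(402,190)]),.05);print(d.round(4))
c=(d[0]+d[1])/2;print('hole',c,np.linalg.norm(d[0]-d[1])); v=d[1]-d[0];th=np.degrees(np.arctan2(-v[1],-v[0]));print('slot',th+80.2)
w=c-(d[2]+d[3])/2;print('tick dir',np.degrees(np.arctan2(w[1],w[0])))
for z in(.063,):
  L=onplane(p,px([(392,272),(348,300),(435,300)]),z)
  y=np.radians(8.85);f=L[0]+.019*np.array([np.cos(y),np.sin(y),0]);print('foot',f,'diff',c-f)
E
```

```text
[[0.5614 0.042  0.05  ]
 [0.5424 0.0988 0.05  ]
 [0.5196 0.0656 0.05  ]
 [0.5276 0.0668 0.05  ]
 [0.5303 0.0673 0.05  ]]
hole [0.55190916 0.07044354 0.05      ] 0.059893710631143855
slot 8.720308896974757
tick dir 8.590184961641562
foot [0.5529158  0.06998542 0.063     ] diff [-0.00100664  0.00045812 -0.013     ]
```

Emit:
send_rows:
  deltas:
    - {"dp": [-0.008,0.004,0],"rotation": [0,0,0]}
    - {"dp": [-0.008,0.004,-0.02],"rotation": [0,0,0]}
    - {"dp": [-0.008,0.004,-0.05],"rotation": [0,0,0]}
    - {"dp": [-0.008,0.004,-0.08],"rotation": [0,0,0]}
    - {"dp": [-0.008,0.004,-0.11],"rotation": [0,0,0]}
    - {"dp": [-0.008,0.004,-0.14],"rotation": [0,0,0]}
    - {"dp": [-0.008,0.004,-0.15],"rotation": [0,0,0]}
    - {"dp": [-0.008,0.004,-0.15],"rotation": [0,0,0]}

```text
clock: 6.8
position: [0.55, 0.0702, 0.0995]
ee_rot: [-0.001, -0.077, 0.997, 0.0]
contact_force: [-0.1, -0.1, -0.8]
width: 0.0116
```

```bash
python3 - <<'E'
from h import *
s=monitor.get_state();M,y=tool(s);print(s['clock'],s['position'],y,s['contact_force'],s['moment'],M[:,2])
p=shot('wrist','wrist7')
a=cv2.cvtColor(p['color'],cv2.COLOR_RGB2BGR);cv2.imwrite('pics/wrist7d.png',cv2.resize(a[165:240,230:330],None,fx=8,fy=8,interpolation=cv2.INTER_CUBIC))
s=monitor.get_state();M,y=tool(s);print(s['clock'],s['position'],y,s['contact_force'],M[:,2])
E
```

```text
6.8 [0.55001876 0.07015525 0.09949803] 98.83327305368401 [-0.08669386 -0.05682959 -0.75033136] [0.00215945 0.02231568 0.01090233] [-1.24023206e-03  8.37777080e-05 -9.99999227e-01]
6.85 [0.55025195 0.07017333 0.09980718] 98.83619438417368 [ 0.189166    0.7778763  -2.57676612] [-6.58873503e-04  5.33490967e-05 -9.99999782e-01]
```

View pics/wrist7d.png

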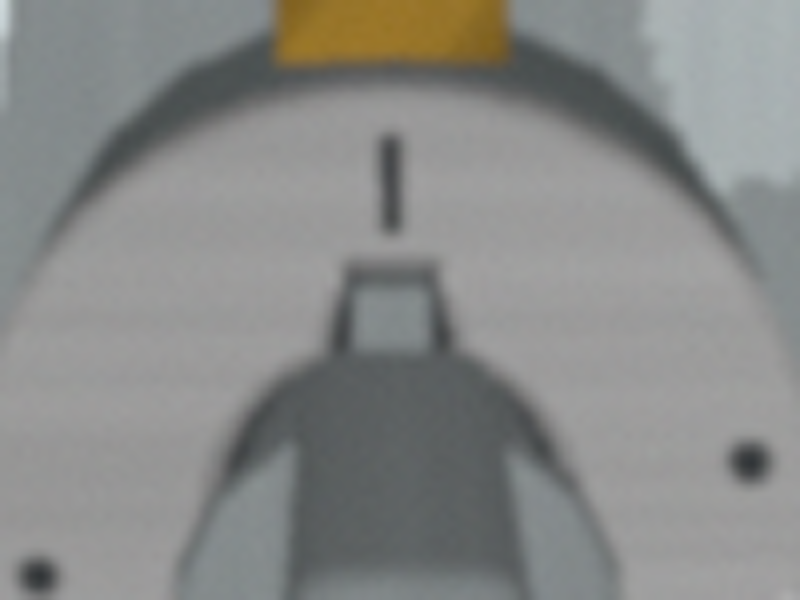

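Emit:
send_rows:
  deltas:
    - {"dp": [0.003,0,-0.02],"rotation": [0,0,0]}
    - {"dp": [0.003,0,-0.04],"rotation": [0,0,0]}
    - {"dp": [0.003,0,-0.06],"rotation": [0,0,0]}
    - {"dp": [0.003,0,-0.07],"rotation": [0,0,0]}
    - {"dp": [0.003,0,-0.07],"rotation": [0,0,0]}
    - {"dp": [0.003,0,-0.07],"rotation": [0,0,0]}
    - {"dp": [0.003,0,-0.07],"rotation": [0,0,0]}

```text
clock: 7.43
position: [0.5509, 0.0702, 0.092]
ee_rot: [0.0, -0.077, 0.997, -0.0]
contact_force: [-1.0, -0.7, 4.0]
width: 0.0114
```

```bash
python3 - <<'E'
from h import *
s=monitor.get_state();M,y=tool(s);print(s['clock'],s['position'],y,s['contact_force'],s['moment'],M[:,2])
E
```

```text
7.4333 [0.55085788 0.07015476 0.09200748] 98.84174551891728 [-1.02635134 -0.7235482   4.03053549] [-0.09023395  0.37048342 -0.00232937] [ 2.44370912e-04 -6.17286412e-08 -9.99999970e-01]
```

Emit:
send_rows:
  deltas:
    - {"dp": [0,0,-0.006],"rotation": [0,0,0]}
    - {"dp": [0,0,-0.012],"rotation": [0,0,0]}
    - {"dp": [0,0,-0.014],"rotation": [0,0,0]}
    - {"dp": [0,0,-0.014],"rotation": [0,0,0]}

```text
clock: 7.77
position: [0.551, 0.0701, 0.0908]
ee_rot: [0.0, -0.077, 0.997, -0.0]
contact_force: [-2.9, -0.5, 7.4]
width: 0.0114
```

```bash
python3 - <<'E'
from h import *
s=monitor.get_state();M,y=tool(s);print(s['clock'],s['position'],y,s['contact_force'],s['moment'],M[:,2])
p=shot('wrist','wrist8')
a=cv2.cvtColor(p['color'],cv2.COLOR_RGB2BGR);cv2.imwrite('pics/wrist8d.png',cv2.resize(a[165:315,200:360],None,fx=4.5,fy=4,interpolation=cv2.INTER_CUBIC))
W=fish(p);m=W[250:300,272:290,2];print('bar top z',np.nanmedian(m))
E
```

```text
7.7667 [0.55099543 0.07008288 0.09078934] 98.8409575176458 [-2.88318813 -0.45533167  7.37086808] [-0.1361596   0.51078914 -0.03406907] [ 6.79381976e-04 -1.02011439e-04 -9.99999764e-01]
bar top z 0.10960737527066876
```

View pics/wrist8d.png

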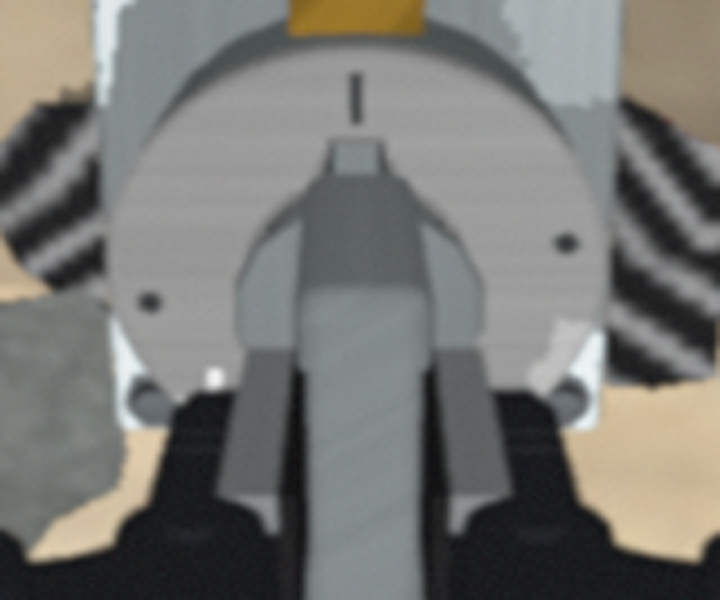

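Emit:
send_rows:
  deltas:
    - {"dp": [-0.004,0,0],"rotation": [0,0,-0.05]}
    - {"dp": [-0.004,0,0],"rotation": [0,0,-0.2]}
    - {"dp": [-0.004,0,0],"rotation": [0,0,-0.35]}
    - {"dp": [-0.004,0,0],"rotation": [0,0,-0.5]}
    - {"dp": [-0.004,0,0],"rotation": [0,0,-0.65]}
    - {"dp": [-0.004,0,0],"rotation": [0,0,-0.8]}
    - {"dp": [-0.004,0,0],"rotation": [0,0,-0.9]}
    - {"dp": [-0.004,0,0],"rotation": [0,0,-1.0]}

```text
clock: 8.48
position: [0.5512, 0.0704, 0.0908]
ee_rot: [0.001, 0.173, 0.985, 0.0]
contact_force: [-2.4, -0.5, 6.6]
width: 0.0116
```

```bash
python3 - <<'E'
from h import *
s=monitor.get_state();M,y=tool(s);print(s['clock'],s['position'],y,s['contact_force'],s['moment'],M[:,2])
E
```

```text
8.4833 [0.55115833 0.07040795 0.09079052] 70.05240631911802 [-2.43886215 -0.52860853  6.58791466] [0.05312563 0.28426479 0.06536277] [ 2.13850225e-03  4.50926422e-04 -9.99997612e-01]
```

Emit:
send_rows:
  deltas:
    - {"dp": [0,0,0],"rotation": [0,0,-0.14]}
    - {"dp": [0,0,0],"rotation": [0,0,-0.28]}
    - {"dp": [0,0,0],"rotation": [0,0,-0.42]}
    - {"dp": [0,0,0],"rotation": [0,0,-0.56]}
    - {"dp": [0,0,0],"rotation": [0,0,-0.7]}
    - {"dp": [0,0,0],"rotation": [0,0,-0.85]}
    - {"dp": [0,0,0],"rotation": [0,0,-1.0]}

```text
clock: 9.07
position: [0.5517, 0.0704, 0.0908]
ee_rot: [0.001, 0.412, 0.911, 0.001]
contact_force: [-1.0, 0.4, 5.2]
width: 0.0113
```

```bash
python3 - <<'E'
from h import *
s=monitor.get_state();M,y=tool(s);print(s['clock'],s['position'],y,s['contact_force'],s['moment'],M[:,2])
p=shot('wrist','wrist9')
a=cv2.cvtColor(p['color'],cv2.COLOR_RGB2BGR);cv2.imwrite('pics/wrist9d.png',cv2.resize(a[165:325,200:360],None,fx=4.5,fy=3.75,interpolation=cv2.INTER_CUBIC))
E
```

```text
9.0667 [0.55169228 0.07043158 0.09079567] 41.33481235293674 [-1.01805273  0.41608659  5.17013258] [0.07348206 0.07317818 0.07993688] [ 3.23561067e-03  5.03325496e-04 -9.99994639e-01]
```

View pics/wrist9d.png

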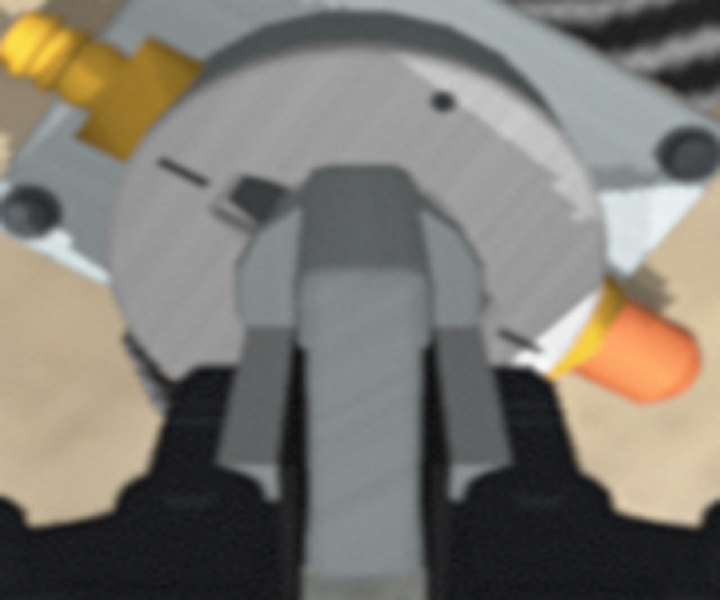

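Emit:
send_rows:
  deltas:
    - {"dp": [0,0,0],"rotation": [0,0,-0.14]}
    - {"dp": [0,0,0],"rotation": [0,0,-0.28]}
    - {"dp": [0,0,0],"rotation": [0,0,-0.42]}
    - {"dp": [0,0,0],"rotation": [0,0,-0.56]}
    - {"dp": [0,0,0],"rotation": [0,0,-0.68]}
    - {"dp": [0,0,0],"rotation": [0,0,-0.76]}
    - {"dp": [0,0,0],"rotation": [0,0,-0.82]}
    - {"dp": [0,0,0],"rotation": [0,0,-0.82]}

```text
clock: 9.78
position: [0.552, 0.0703, 0.0908]
ee_rot: [0.001, 0.588, 0.809, 0.001]
contact_force: [1.2, -0.8, 5.1]
width: 0.0112
```

```bash
python3 - <<'E'
from h import *
s=monitor.get_state();M,y=tool(s);print(s['clock'],s['position'],y,s['contact_force'],s['moment'],M[:,2])
E
```

```text
9.7833 [0.5519745  0.07033815 0.09079704] 18.03579251023325 [ 1.16838333 -0.83419435  5.10503911] [ 0.05018899 -0.16889347  0.09769069] [ 3.84438990e-03  2.54697322e-04 -9.99992578e-01]
```

Emit:
send_rows:
  deltas:
    - {"dp": [0,0,0],"rotation": [0,0,-0.05]}
    - {"dp": [0,0,0],"rotation": [0,0,-0.1]}
    - {"dp": [0,0,0],"rotation": [0,0,-0.12]}
    - {"dp": [0,0,0],"rotation": [0,0,-0.12]}

```text
clock: 10.12
position: [0.552, 0.0703, 0.0908]
ee_rot: [0.002, 0.611, 0.791, 0.001]
contact_force: [-0.2, 0.4, 4.9]
width: 0.011
```

```bash
python3 - <<'E'
from h import *
s=monitor.get_state();M,y=tool(s);print(s['clock'],s['position'],y,98.84-y,s['contact_force'],s['moment'],M[:,2])
E
```

```text
10.1167 [0.55204552 0.07027941 0.09078057] 14.651507874152763 84.18849212584723 [-0.24014489  0.44275823  4.89177611] [ 0.10228499 -0.15169475  0.11780413] [ 3.93980444e-03  1.79182724e-04 -9.99992223e-01]
```

Emit:
send_rows:
  deltas:
    - {"dp": [0,0,0],"rotation": [0,0,-0.05]}
    - {"dp": [0,0,0],"rotation": [0,0,-0.1]}
    - {"dp": [0,0,0],"rotation": [0,0,-0.12]}
    - {"dp": [0,0,0],"rotation": [0,0,-0.12]}

```text
clock: 10.45
position: [0.5521, 0.0703, 0.0908]
ee_rot: [0.002, 0.634, 0.773, 0.001]
contact_force: [1.0, 0.8, 4.8]
width: 0.0116
```

```bash
python3 - <<'E'
from h import *
s=monitor.get_state();M,y=tool(s);print(s['clock'],s['position'],y,98.84-y,s['contact_force'],s['moment'],M[:,2])
p=shot('wrist','wrist10');q=shot('side','side10');t=shot('top','top10')
a=cv2.cvtColor(p['color'],cv2.COLOR_RGB2BGR);cv2.imwrite('pics/wrist10d.png',cv2.resize(a[165:325,200:360],None,fx=4.5,fy=3.75,interpolation=cv2.INTER_CUBIC))
a=cv2.cvtColor(q['color'],cv2.COLOR_RGB2BGR);cv2.imwrite('pics/side10c.png',cv2.resize(a[130:320,180:440],None,fx=3,fy=3,interpolation=cv2.INTER_CUBIC))
s=monitor.get_state();M,y=tool(s);print(s['clock'],98.84-y,s['contact_force'],s['moment'])
E
```

```text
10.45 [0.55205133 0.07025137 0.09077802] 11.249632668090587 87.59036733190942 [0.98044101 0.7608157  4.83440045] [ 0.04424604 -0.18590803  0.29736609] [ 3.94346487e-03  2.33788746e-05 -9.99992224e-01]
10.6 87.5682460173406 [0.26471639 0.05582643 5.05026233] [ 0.04794977 -0.1422685   0.29732424]
```

View pics/wrist10d.png

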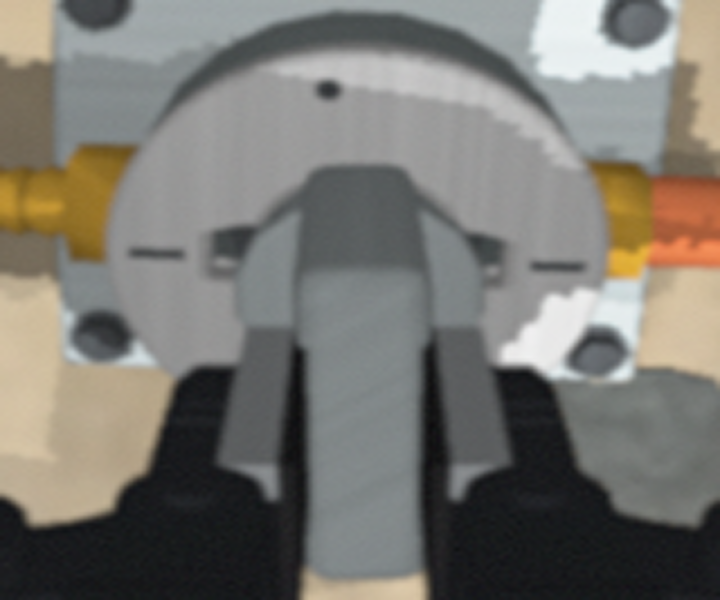

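View pics/side10c.png

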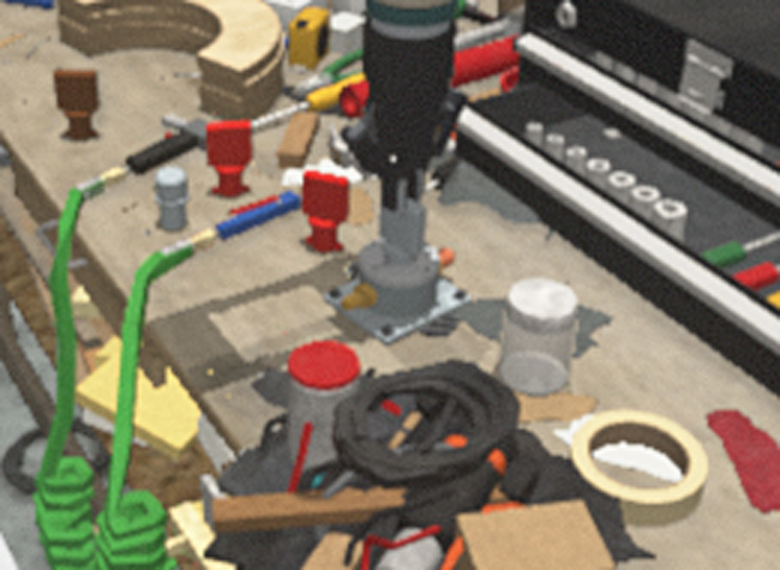

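Emit:
send_rows:
  deltas:
    - {"dp": [0,0,0],"rotation": [0,0,0]}
    - {"dp": [0,0,0],"rotation": [0,0,0]}
    - {"dp": [0,0,0],"rotation": [0,0,0]}
    - {"dp": [0,0,0],"rotation": [0,0,0]}

```text
clock: 10.93
position: [0.5521, 0.0702, 0.0908]
ee_rot: [0.002, 0.634, 0.773, 0.001]
contact_force: [0.4, -0.5, 5.9]
width: 0.0116
```

```bash
python3 - <<'E'
from h import *
s=monitor.get_state();M,y=tool(s);print(s['clock'],s['position'],98.84-y,s['contact_force'],s['moment'],s['width'])
p=pickle.load(open('wrist10.pkl','rb'));print('bar top z',np.nanmedian(fish(p)[250:300,272:290,2]))
print(manip.sign_off())
E
```

```text
10.9333 [0.55206751 0.07024669 0.09079131] 87.56675373493184 [ 0.36551033 -0.48901522  5.85171384] [ 0.05334147 -0.17923641  0.27127129] 0.011587764837414895
bar top z 0.10955337547355312
the job is handed in; nothing more can be done
None
```

I fitted the steel key into the purge valve, pushed it down to the bottom, and turned it clockwise to the stop. I handed the job in at about 11 s, still gripping and holding it there. The sign-off gave no verdict.

- **Depth:** the bar top measured z ≈ 0.1096 m, which puts the foot about 20 mm below the mouth. It read the same before the turn and at the stop. The upward spring force was still about 5–6 N.
- **Turn:** the tool had turned about 1.53 rad. The torque about the key's axis jumped from about 0.12 to 0.30 N m over the last 0.06 rad, so I took that as the stop. The spindle angle itself can't be read directly.
- **Grip and alignment:** the grip force was set to 80 N, the tool was upright within 0.004 rad, and side forces were below 1 N.
- **Bystanders:** the last side picture shows the round plug, jar and tape roll where they were. I judged this by eye and did not measure them.

**Disagreements:**
- The finger opening read 11.5 mm on the 14 mm bar, although the pictures showed the key gripped, level and not slipping.
- The tool centre drifted about 1 mm in +x during the turn. That is within the keyhole's clearance and the 4 mm limit, so I left it.

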